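Release and push out the glass grinder's filter slide with a pin tool

TASK

Take the pin tool from the wooden rack and with its pin gently press down the release button hidden at the bottom of the hole in the glass grinder's bare-metal filter slide; keeping the button held down, push the slide out of the front of the grinder as far as it will go, never bearing on it with more than about 15 N. Then lift the pin out, stand the tool back in its hole in the rack and let go, leaving the other tool, the jar and the nippers where they are.

Things in the scene. Friction and masses are not known exactly. Their poses are not given: they have to be found in the camera images.
- grinder: Grey bench glass grinder, fixed, 220 mm (its x) by 200 mm (its y). Origin: centre of its underside, z up; its front is its own -x, towards the robot. The front half (x < 0) is 58 mm high with an open channel along x in the middle, holding the bare-metal filter slide; the back half is a block 116 mm high with a brass bit to 141 mm and a clear guard to 146 mm at the rear edge.
- recess_mouth (a point): Centre of the mouth of the round vertical hole, 11 mm wide, chamfer 1.5 mm, in the slide's top face (62 mm wide, 110 long, 52 mm above the table). It moves with the slide; with the slide in it is 78 mm in front of the grinder's origin. Axes as the grinder's. A flat button fills the bottom, 6 to 26 mm below the mouth: this differs between grinders and must be felt for.
- filter_slide (a joint): How far the slide stands out along the grinder's -x, in m: 0 in (start), 0.055 at its stop. It carries the hole and button along, drags with about 2.5 N and stays where left. Locked unless the button is held down: a tooth on the button meets notches every 10 mm over the first 40 mm, so a button let up on the way locks it again; beyond 40 mm it is free.
- catch (a joint): How far the release button is pressed, in m: 0 up, 0.0045 fully down. The spring takes 3 N to start and 1 N more per mm (7.5 N fully down). The slide is free when it is pressed more than 3 mm (6 N).
- pin_tool: Pin tool upright in one of the rack holes: square wooden handle 18 by 18 mm, 60 mm long (6 to 66 mm above the origin, sides along the tool's x and y), round steel collar 28 mm across, 6 mm thick, below it a 10 mm shank 7 mm long, a 3 mm taper, then a round-nosed pin 6 mm in diameter. Origin: centre of the collar's underside, which rests on the rack plate; z up. About 80 g.
- pin_tip (a point): Tip of the pin's round nose, 46 mm below the pin tool's origin on its axis; only the lowest 36 mm are 6 mm thick.
- rack: Wooden tool rack fixed to the table: a plate 60 mm (its x) by 170 mm (its y), 8 mm thick, top 55 mm above the table, on a leg at each y end. Origin: centre of its underside, z up. Two round through holes 14 mm in diameter with a 1.5 mm chamfer, 80 mm apart.
- slot_left (a point): Centre of the mouth of the rack hole at the rack's y = +40 mm, at the plate's top. Holds the pin tool or the scraper at the start.
- slot_right (a point): Centre of the mouth of the rack hole at the rack's y = -40 mm, at the plate's top. Holds the other of the two tools.
- scraper: Bystander: scraper tool standing in the other rack hole, same collar, but a round wooden handle 20 mm in diameter reaching 66 mm above the collar underside, and a flat 10 mm wide blade. Origin: centre of the collar's underside, z up.
- jar: Bystander: closed glass jar, 60 mm in diameter, 80 mm high, white cap. Origin: centre of its underside.
- nippers: Bystander: glass nippers with red grips, lying flat, about 160 mm long, 66 mm wide, 19 mm high. Origin near their middle.
Things that resemble listed ones, but are neither listed nor needed, are in the scene too. There is more than one size of the rack; the job needs the largest.

How it is judged:
By the outcome, as a careful person would: the job done as asked, in the order asked, and still so for the second after the job is handed in, with the robot touching nothing.
It also fails if it takes over 69 s, if anything falls off the work surface, if the arm or the gripper's body presses on something with over 40 N, if the wrist force passes 120 N, or if a joint passes its speed limit or range.

ROBOT

A 6-joint arm with a two-finger parallel gripper is mounted at the origin on the work surface. World frame = base frame: x ahead of the robot, y to its left, z up, the work surface at z = 0. Lengths are in m, angles in rad, forces in N, time in s.
With the tool pointing down it reaches from about 0.35 to 0.975 m from the base axis. Payload 4.9 kg.
Tool frame: the origin (TCP) lies on the centre line of the jaws, within the pads' length; the fingertips stand ahead of it and the grasp point (between the pads) is the TCP (manip.tip_extent is the z of the fingertips in the tool frame, in m); z points along the fingers, y is the line along which they close (so a half turn about z gives the same grasp; the last joint's range is limited). The gripper opens to 85 mm and grips with 20 to 120 N. Pads are 22 mm wide; open, the fingers measure 114 mm over their backs; the gripper's body (76 mm by 85 mm) begins 54 mm behind the grasp point. The pads swing forward as they close: fully open they stand 13 mm farther back than shut.
Start: joints at [1.081, 0.053, 1.613, -0, 1.476, -0.119], TCP at [0.226, 0.583, 0.226] pointing down, gripper open.
Joint ranges: [-3.01, 3.01], [-1.01, 2.22], [0.06, 2.58], [-1.02, 4.17], [0.09, 2.62], [-3.14, 3.14]. Speed limits (rad/s): [2.57, 2.57, 3.14, 3.14, 3.14, 3.14].

INTERFACE

Orientations are given as a unit quaternion [w, x, y, z].
In Python, from plant import manip gives the robot as it stands. The module is installed in compiled form; this text tells all that it offers.
- The arm moves only by the shell command python3 -m crank 'ROWS'. ROWS is a JSON list that holds a single list of rows (three levels of brackets), with 1 to 5 rows, each of 7 numbers: the opening from 0.0 (shut) to 1.0 (fully open), then dx, dy, dz in shares of the most that a row can go, 1 being 62.5 mm, then a rotation vector rx, ry, rz in fractions of the full range, 1 being pi rad; each row shifts and turns the commanded pose from where the row before left it, along the tool's axes as they then stand; what a row does not reach is not made up. A row lasts 1/8 s, in which the tool goes at most 0.0625 m and 0.188 rad, less where a joint would pass 70% of its speed; a pose out of reach is approached as far as the arm can. The fingers move at their own pace and stop on an object; the grip force is fixed at half the most. Time passes only in rows, so rows that do not move let the fingers close. It prints the time, the measured TCP pose, the force, the opening and the grip force at its end. Shift and turn numbers lie between -1 and 1, and a call with a number outside is refused. Input that does not fit is refused with a message, and nothing moves.
- manip.state(): the state, without advancing time (a new reading comes with each control period).
- manip.grab_frame(name): name is "scene" or "side" or "wrist"; returns (picture, depth): 480x640x3 uint8, red, green, blue; 480x640 float32, m along the optical axis (not along the pixel's ray), 0 where there is no reading.
- manip.camera_params(name): a dict with "intrinsics" (3x3 intrinsics, pixels), "xyz" and "orientation" of the camera in the world. Camera axes: x right, y down, z forward; pixel columns grow to the right and rows downward; lengths in m; the calibration is good to about 2 mm. A picture is of the moment at which its call begins: read the wrist's pose just before it. camera_params takes no time and is no camera call; for the wrist camera it gives the pose at the moment of the call.
- manip.job_done(): hands the job in; it is judged then, once.
Trained networks look in the newest picture that a camera, given by its name, has taken for a name from the list of things; names that differ only in an ending like _2 or _b are one class to them, and where a whole thing is asked for, a point or a joint stands for the part that bears it (a point fixed in the world has none). Each returns a list of dicts, best first, with "conf" (0 to 1); they miss things now and then, are a little off and sometimes report something else, mostly with a low value. They report only what shows in the picture. A call takes as long as a camera call. They do not tell look-alikes from the thing itself.
- manip.look_for(camera, query): "extent" ([left, top, right, bottom] in pixels, round what is visible of it).
- manip.outline_of(camera, query): "region" (480x640 bool, what is visible of it) and "extent" ([left, top, right, bottom] in pixels, round what is visible of it).
- manip.mark_of(camera, query): "centre" ([row, column] in pixels: a listed point, or the origin of a listed thing).
The state is a dict: "time": time; "joint_pos": joint angles; "joint_vel": joint speeds; "joint_efforts": joint torques, N m; "tool_pos": TCP position; "tool_rot": TCP orientation; "contact_force": force on the tool from outside, world axes, zero at the start; "ft_torque": the same for the moment, N m; "gripper_width": opening from 0.0 (shut) to 1.0 (fully open); "grasp_force": force on a finger pad.
Only numpy, scipy, OpenCV 4.12 (cv2) and the standard library are available. Lean on these libraries where they do the work, as an engineer would, in place of code of your own. Each camera call takes 0.05 s, during which the arm holds its last target. There are 200 camera calls.

## Working session

There is one attempt and no reset: what is moved stays moved. The work goes in short steps, Python scripts to look and compute and a shell command to move; the robot and the scene stay as the last step left them, time stands still between calls to the robot, and variables do not carry over. Pictures are saved under pics/ and viewed, at most 10 in all, crops included, and the job is handed in when it is done.

```bash
mkdir -p pics; cat > h.py <<'E'
import numpy as np, cv2
from plant import manip
from scipy.spatial.transform import Rotation as R
def q2R(q): return R.from_quat([q[1],q[2],q[3],q[0]]).as_matrix()
def cam(n):
    p=manip.camera_params(n); return np.array(p["intrinsics"]),np.array(p["xyz"]),q2R(p["orientation"])
def ray(n,rc,c=None):
    K,t,M=c or cam(n); d=M@np.linalg.inv(K)@np.array([rc[1],rc[0],1.]); return t,d
def at_z(n,rc,z,c=None):
    t,d=ray(n,rc,c); return t+d*(z-t[2])/d[2]
def tri(a,b):
    (t1,d1),(t2,d2)=a,b
    A=np.stack([d1,-d2],1); s=np.linalg.lstsq(A,t2-t1,rcond=None)[0]
    p,q=t1+s[0]*d1,t2+s[1]*d2; return (p+q)/2,np.linalg.norm(p-q)
def cloud(n,D,c=None):
    K,t,M=c or cam(n); v,u=np.mgrid[:480,:640]
    P=np.stack([(u-K[0,2])/K[0,0]*D,(v-K[1,2])/K[1,1]*D,D],-1); return P@M.T+t
def proj(n,X,c=None):
    K,t,M=c or cam(n); p=K@(M.T@(np.array(X)-t)); return p[1]/p[2],p[0]/p[2]
def save(n,I): cv2.imwrite(f"pics/{n}.png",cv2.cvtColor(I,cv2.COLOR_RGB2BGR))
def st():
    s=manip.state(); np.set_printoptions(precision=4,suppress=True)
    print(s["time"],np.array(s["tool_pos"]),np.array(s["tool_rot"]),np.array(s["contact_force"]),s["gripper_width"],s["grasp_force"]); return s
E
python3 - <<'E'
from h import *
s=st(); print(q2R(s["tool_rot"]),manip.tip_extent)
for n in("scene","side"):
    I,D=manip.grab_frame(n); save(n,I); np.save(n+"D.npy",D)
    print(n,cam(n)[1])
    for q in("pin_tool","recess_mouth","rack","grinder","slot_left","slot_right","scraper","pin_tip"):
        for r in manip.mark_of(n,q)[:3]:
            rc=np.array(r["centre"]); print(n,q,round(r["conf"],2),rc, at_z(n,rc,0.055))
E
```

```text
0.0 [0.2262 0.582  0.2245] [-0.0003  0.1843  0.9829 -0.001 ] [-0.5219 -0.269  -0.3295] 0.9983528299739504 0.0
[[-0.932   0.3623 -0.001 ]
 [ 0.3623  0.932  -0.0018]
 [ 0.0003 -0.002  -1.    ]] 0.019
scene [1.2765 0.5475 0.7868]
scene pin_tool 0.61 [299.8 423.2] [0.5328 0.2511 0.055 ]
scene recess_mouth 0.67 [274.  310.8] [0.5948 0.0198 0.055 ]
scene rack 0.98 [293.7 527.2] [0.3998 0.4144 0.055 ]
scene rack 0.58 [273.9 309.1] [0.5966 0.0167 0.055 ]
scene rack 0.56 [323.8 435.7] [0.5788 0.3004 0.055 ]
scene grinder 0.59 [309.3 280. ] [0.7144 0.0331 0.055 ]
scene slot_left 0.92 [255.1 468.6] [0.3485 0.2682 0.055 ]
scene slot_left 0.85 [315.7 458. ] [0.5352 0.326  0.055 ]
scene slot_left 0.7 [285.2 546.3] [0.3528 0.4379 0.055 ]
scene slot_right 0.91 [296.9 426. ] [0.5221 0.2518 0.055 ]
scene slot_right 0.71 [277.7 516.5] [0.3639 0.3801 0.055 ]
scene slot_right 0.69 [245.6 441. ] [0.3509 0.2035 0.055 ]
scene scraper 0.65 [314.3 455.6] [0.5343 0.3207 0.055 ]
scene scraper 0.54 [293.6 422.8] [0.5169 0.2422 0.055 ]
scene pin_tip 0.72 [333.1 456.7] [0.5786 0.3427 0.055 ]
scene pin_tip 0.26 [27
[... 152 characters left out ...]
35.2] [0.5828 0.0055 0.055 ]
side rack 0.89 [217.3 199.8] [0.3243 0.313  0.055 ]
side rack 0.68 [251.7 210. ] [0.2901 0.129  0.055 ]
side rack 0.66 [224.1 268.1] [0.4768 0.1882 0.055 ]
side grinder 0.56 [257.3 364.5] [ 0.6193 -0.0762  0.055 ]
side grinder 0.39 [359.2 389.9] [ 0.4674 -0.4005  0.055 ]
side slot_left 0.93 [231.4 207.9] [0.3186 0.228  0.055 ]
side slot_left 0.78 [199.9 264.5] [0.527  0.3254 0.055 ]
side slot_left 0.74 [204.3 191.5] [0.3278 0.3997 0.055 ]
side slot_right 0.82 [244.9 212.8] [0.3072 0.1566 0.055 ]
side slot_right 0.74 [212.1 272.4] [0.516  0.2454 0.055 ]
side slot_right 0.68 [210.5 199.6] [0.3365 0.3519 0.055 ]
side scraper 0.65 [210.  276.7] [0.5321 0.2511 0.055 ]
```

View pics/scene.png

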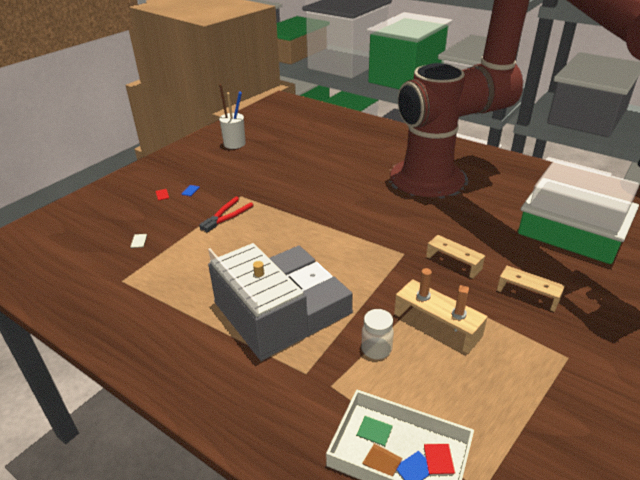

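View pics/side.png

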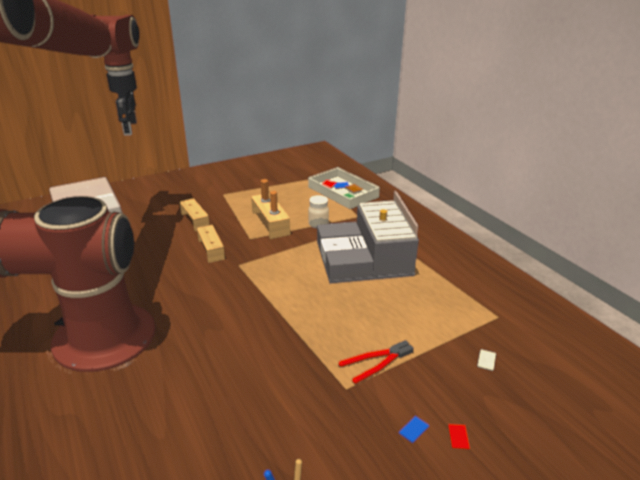

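The scene view shows the stocked rack at about (315,440), with two brown handles at (283,425) and (300,462). The grinder is at (300,280), with the white slide top and its hole near (274,311). The jar is at (335,377) and the nippers at (213,228). The side view shows the same layout. I can't tell the square handle from the round one here, so I'll look with the wrist camera.

Careful with the scale: shifts go in shares of 62.5 mm and turns go in shares of pi rad. That gives: -0.048 m is -0.768, -0.033 m is -0.528.

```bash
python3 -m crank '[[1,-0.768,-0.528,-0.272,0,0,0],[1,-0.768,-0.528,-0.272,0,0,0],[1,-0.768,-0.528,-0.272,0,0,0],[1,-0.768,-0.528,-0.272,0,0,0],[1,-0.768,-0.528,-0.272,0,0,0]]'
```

```text
refused: ROWS must be a list holding one list of rows, three levels of brackets. Nothing was moved.
```

Refused on format, not on reach. It needs a list holding one list of rows, three levels of brackets.

```bash
python3 -m crank '[[[1,-0.768,-0.528,-0.272,0,0,0],[1,-0.768,-0.528,-0.272,0,0,0],[1,-0.768,-0.528,-0.272,0,0,0],[1,-0.768,-0.528,-0.272,0,0,0],[1,-0.768,-0.528,-0.272,0,0,0]]]'; python3 - <<'E'
from h import *
s=st(); T=q2R(s["tool_rot"]); K,t,M=cam("wrist"); print(K,"cam in tool",T.T@(t-np.array(s["tool_pos"])),T.T@M)
I,D=manip.grab_frame("wrist"); save("w1",I)
for n in (0.526,.326,.1),(.52,.248,.1),(.59,.015,.052): print(proj("wrist",n))
E
```

```text
time: 1.52
tool_pos: [0.3911, 0.3402, 0.3116]
tool_rot: [0.0, 0.184, 0.983, 0.0]
contact_force: [0.2, 0.5, -0.2]
gripper_width: 0.999
grasp_force: 0.0
1.525 [0.3911 0.3402 0.3116] [0.0003 0.1842 0.9829 0.0003] [ 0.1838  0.4714 -0.1574] 0.9987856317523486 0.0
[[419.587    0.     320.8039]
 [  0.     419.587  241.6738]
 [  0.       0.       1.    ]] cam in tool [ 0.0849  0.0006 -0.1486] [[ 0.0004 -0.9448 -0.3278]
 [ 1.      0.0011 -0.0017]
 [ 0.002  -0.3278  0.9448]]
(np.float64(320.62146467304245), np.float64(360.2791895221876))
(np.float64(340.8801604943072), np.float64(284.8755180823592))
(np.float64(424.88966788254254), np.float64(136.3089774014766))
```

View pics/w1.png

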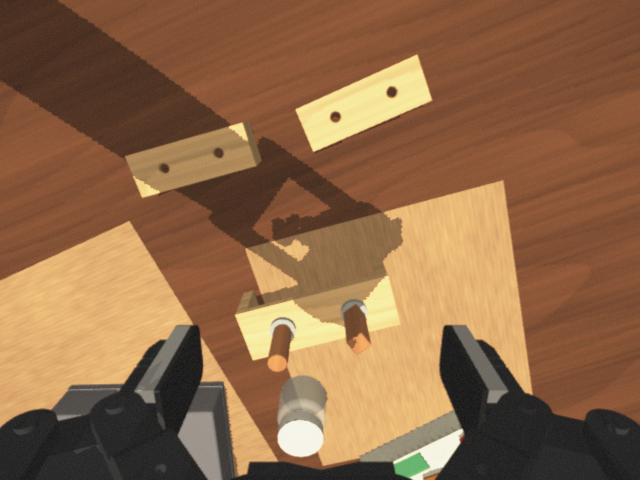

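The wrist view shows the stocked rack in the centre. The right handle, ending at (357,342), looks square. The left one, at (278,362), is round. The two empty racks are smaller decoys, and the jar cap is at (300,437). Next I'll measure with depth and take a closer view.

```bash
python3 - <<'E'
from h import *
T=q2R(manip.state()["tool_rot"]); p=np.array(manip.state()["tool_pos"])
print("delta tool to (.53,.322,.25):",T.T@(np.array([.53,.322,.25])-p))
I,D=manip.grab_frame("wrist"); C=cloud("wrist",D)
for q in("pin_tool","scraper","rack","slot_left","recess_mouth","grinder","jar"):
    for r in manip.mark_of("wrist",q)[:2]: 
        rc=r["centre"]; print(q,round(r["conf"],2),rc,at_z("wrist",rc,.055),C[int(rc[0]),int(rc[1])])
X,Y,Z=C[...,0],C[...,1],C[...,2]
def blob(z0,z1,box):
    m=(Z>z0)&(Z<z1)&(X>box[0])&(X<box[1])&(Y>box[2])&(Y<box[3])&(D>0); q=C[m]
    r=cv2.minAreaRect((q[:,:2]*1000).astype(np.float32)) if len(q)>3 else None
    print(len(q),q.mean(0) if len(q) else "",r)
for b in ((.47,.6,.285,.37),(.47,.6,.2,.285)): blob(.116,.127,b); blob(.059,.066,b)
blob(.05,.058,(.45,.6,.18,.42))
E
```

```text
delta tool to (.53,.322,.25): [-0.12972415  0.03667009  0.06551572]
pin_tool 0.72 [297.2, 355.5] [0.51725452 0.33157067 0.055     ] [0.51661768 0.32961354 0.06135944]
scraper 0.85 [319.0, 288.7] [0.5133821  0.25595358 0.055     ] [0.51122578 0.25519751 0.06838696]
rack 0.97 [148.8, 199.7] [0.31334301 0.24855678 0.055     ] [0.31678351 0.2402576  0.039803  ]
rack 0.83 [288.2, 319.9] [0.48999161 0.30196154 0.055     ] [0.49568481 0.29680107 0.05475105]
slot_left 0.9 [300.6, 358.2] [0.51758867 0.33540434 0.055     ] [0.51592691 0.33234253 0.07143366]
slot_left 0.9 [148.7, 220.3] [0.31979718 0.26707154 0.055     ] [0.32536312 0.249384   0.00104744]
jar 0.76 [384.5, 306.7] [0.5973579  0.24455098 0.055     ] [0.61895106 0.23057462 0.03518556]
347 [0.52470825 0.32815151 0.12006936] ((525.5579833984375, 327.8625183105469), (17.70246696472168, 17.89141082763672), 16.2359561920166)
206 [0.51965805 0.32957477 0.06113045] ((522.0664672851562, 328.6937561035156), (27.606229782104492, 20.48321533203125), 79.09476470947266)
311 [0.5167059  0.2492647  0.11982898] ((517.73876953125, 248.89602661132812), (18.58062171936035, 19.071277618408203), 77.63500213623047)
216 [0.51309252 0.25129162 0.06093021] ((515.4288330078125, 250.02565002441406), (27.5358829498291, 21.77722930908203), 59.382076263427734)
6322 [0.51830469 0.29059349 0.05448636] ((522.0623168945312, 287.7015075683594), (170.2796173095703, 61.35759353637695), 84.51039123535156)
```

In the tool's units: -0.0433 m is -0.6928, 0.0205 m is 0.328, 0.184 rad / 3.1416 = 0.0586.

```bash
python3 -m crank '[[[1,-0.6928,0.1984,0.328,0,0,0],[1,-0.6928,0.1984,0.328,0,0,0],[1,-0.6928,0.1984,0.328,0,0,0],[1,0,0,0,0,0,0.0586],[1,0,0,0,0,0,0.0586]]]'; python3 -m crank '[[[1,0,0,0,0,0,0.0586],[1,0,0,0,0,0,0.0586],[1,0,0,0,0,0,0.0579],[1,0,0,0,0,0,0]]]';  python3 - <<'E'
from h import *
s=st(); print(s["joint_pos"])
I,D=manip.grab_frame("wrist"); C=cloud("wrist",D); save("w2",I)
X,Y,Z=C[...,0],C[...,1],C[...,2]
def blob(C,D,z0,z1,box):
    X,Y,Z=C[...,0],C[...,1],C[...,2]
    m=(Z>z0)&(Z<z1)&(X>box[0])&(X<box[1])&(Y>box[2])&(Y<box[3])&(D>0); q=C[m]
    print(len(q),q.mean(0) if len(q) else "",cv2.minAreaRect((q[:,:2]*1000).astype(np.float32)) if len(q)>3 else None)
for b in ((.47,.6,.285,.37),(.47,.6,.2,.285)): blob(C,D,.116,.127,b); blob(C,D,.059,.066,b)
blob(C,D,.05,.058,(.45,.6,.18,.42))
for n in("scene","side"):
    D=np.load(n+"D.npy"); C=cloud(n,D); print(n)
    blob(C,D,.112,.119,(.5,.9,-.2,.2)); blob(C,D,.055,.061,(.5,.9,-.2,.2)); blob(C,D,.048,.0545,(.5,.9,-.2,.2))
E
```

```text
time: 2.6
tool_pos: [0.5245, 0.3301, 0.2475]
tool_rot: [-0.001, 0.363, 0.932, -0.001]
contact_force: [0.5, -0.4, 0.8]
gripper_width: 1.001
grasp_force: 0.0
time: 3.1
tool_pos: [0.5242, 0.3303, 0.2487]
tool_rot: [-0.0, 0.599, 0.801, -0.0]
contact_force: [-0.1, -0.1, -0.1]
gripper_width: 0.995
grasp_force: 0.0
3.1 [0.5242 0.3303 0.2487] [-0.0003  0.5992  0.8006 -0.0004] [-0.123  -0.1264 -0.1243] 0.9954569157166473 0.0
[0.4421 0.0282 1.6    0.0001 1.5144 0.1563]
655 [0.5281 0.3259 0.1213] ((528.2443237304688, 325.357421875), (17.541786193847656, 17.318893432617188), 16.27414321899414)
320 [0.5265 0.3301 0.0619] ((527.9395141601562, 327.7626037597656), (27.329862594604492, 21.8177433013916), 16.231544494628906)
519 [0.5203 0.247  0.1212] ((520.5598754882812, 245.88009643554688), (18.979995727539062, 19.049461364746094), 52.18828582763672)
322 [0.52   0.2511 0.0619] ((520.4222412109375, 248.31854248046875), (27.505477905273438, 22.674558639526367), 5.263551235198975)
9913 [0.5245 0.2967 0.0558] ((524.8286743164062, 284.4083251953125), (170.67617797851562, 60.234439849853516), 84.58912658691406)
scene
2755 [ 0.7143 -0.0141  0.1152] ((715.597412109375, -25.071136474609375), (194.89833068847656, 103.11773681640625), 70.30194854736328)
1788 [0.6262 0.0307 0.0573] ((649.249267578125, 50.09016418457031), (297.2465515136719, 290.3416442871094), 73.55245208740234)
1141 [0.632  0.0293 0.0514] ((665.28564453125, 35.256378173828125), (268.6756286621094, 339.5278015136719), 2.477743625640869)
side
1288 [ 0.7095 -0.035   0.1146] ((711.9049072265625, -26.564117431640625), (196.88258361816406, 99.34234619140625), 70.85700988769531)
1039 [ 0.6136 -0.0064  0.057 ] ((604.97314453125, 26.692001342773438), (190.93923950195312, 376.18292236328125), 11.57302474975586)
980 [0.614  0.0039 0.0513] ((607.5101318359375, 27.804489135742188), (189.61566162109375, 369.1579284667969), 9.044572830200195)
```

```bash
python3 - <<'E'
from h import *
for n in("scene","side"):
    D=np.load(n+"D.npy"); C=cloud(n,D); X,Y,Z=C[...,0],C[...,1],C[...,2]
    for z0,z1,b in ((.115,.13,(.49,.57,.29,.36)),(.115,.13,(.49,.57,.21,.29)),(.05,.059,(.45,.6,.18,.42))):
        m=(Z>z0)&(Z<z1)&(X>b[0])&(X<b[1])&(Y>b[2])&(Y<b[3]); q=C[m]
        print(n,len(q),q.mean(0) if len(q) else "",cv2.minAreaRect((q[:,:2]*1000).astype(np.float32)) if len(q)>3 else "")
s=st(); T=q2R(s["tool_rot"]); K,t,M=cam("wrist"); print(T, T.T@(t-np.array(s["tool_pos"])))
E
```

```text
scene 79 [0.53083058 0.32498691 0.11933775] ((528.7701416015625, 324.52252197265625), (20.7923526763916, 17.50998306274414), 17.58167266845703)
scene 68 [0.52312856 0.24609017 0.11910968] ((522.45703125, 246.2772979736328), (19.821027755737305, 17.531585693359375), 29.299787521362305)
scene 1681 [0.52989974 0.29027425 0.05413129] ((524.8948364257812, 284.6304931640625), (171.2037811279297, 65.41119384765625), 84.7452392578125)
side 23 [0.52668219 0.31886026 0.11828716] ((527.1519775390625, 321.06829833984375), (22.70207405090332, 18.69322967529297), 23.94795799255371)
side 26 [0.51780486 0.24087745 0.11804031] ((518.578125, 241.5440216064453), (19.932287216186523, 16.843477249145508), 64.47705078125)
side 430 [0.51559818 0.26451151 0.05361045] ((523.4229125976562, 280.12982177734375), (180.7384796142578, 63.217384338378906), 84.22879028320312)
3.15 [0.5243 0.3301 0.2488] [-0.0002  0.5989  0.8008 -0.0003] [0.1158 0.1943 0.5362] 0.9988834376876438 0.0
[[-0.2827  0.9592 -0.0007]
 [ 0.9592  0.2827 -0.0003]
 [-0.0001 -0.0008 -1.    ]] [ 0.0851 -0.0002 -0.1486]
```

View pics/w2.png

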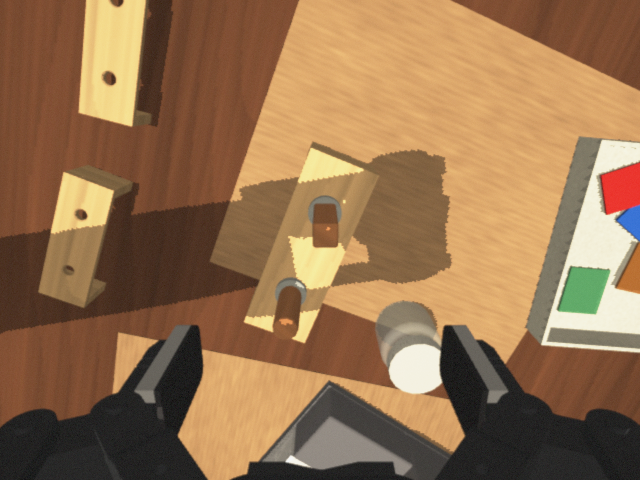

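The handle at (325,225) is square, which makes it the pin tool. The round scraper is at (288,310). The jar and scraper are clear of the finger paths, so I'll descend and grip.

In the tool's units: 0.05 m is 0.8, -0.005 m is -0.08.

```bash
python3 -m crank '[[[1,-0.08,0.0128,0.64,0,0,0],[1,0,0,0.8,0,0,0],[1,0,0,0.64,0,0,0],[1,0,0,0.384,0,0,0],[1,0,0,0,0,0,0]]]'; python3 -m crank '[[[0,0,0,0,0,0,0],[0,0,0,0,0,0,0],[0,0,0,0,0,0,0],[0,0,0,0,0,0,0],[0,0,0,0,0,0,0]]]'
```

```text
time: 3.78
tool_pos: [0.525, 0.3242, 0.0923]
tool_rot: [-0.001, 0.6, 0.8, -0.003]
contact_force: [-0.2, 0.3, 0.2]
gripper_width: 0.998
grasp_force: 0.0
time: 4.4
tool_pos: [0.5276, 0.325, 0.0964]
tool_rot: [0.0, 0.601, 0.799, 0.001]
contact_force: [0.5, 0.6, 3.7]
gripper_width: 0.193
grasp_force: 59.1
```

In the tool's units: -0.045 m is -0.72, -0.02 m is -0.32.

```bash
python3 -m crank '[[[0,0,0,-0.32,0,0,0],[0,0,0,-0.72,0,0,0],[0,0,0,-0.72,0,0,0],[0,0,0,-0.72,0,0,0],[0,0,0,0,0,0,0]]]'; python3 -m crank '[[[0,-0.944,-0.1376,0,0,0,0],[0,-0.944,-0.1376,0,0,0,0],[0,-0.944,-0.1376,0,0,0,0],[0,-0.944,-0.1376,0,0,0,0],[0,-0.944,-0.1376,0,0,0,0]]]'; python3 -m crank '[[[0,0,0,0,0,0,0],[0,0,0,0,0,0,0]]]'; python3 - <<'E'
from h import *
s=st(); print(s["joint_pos"])
I,D=manip.grab_frame("wrist"); C=cloud("wrist",D); save("w3",I); np.save("w3D.npy",D)
for q in("recess_mouth","pin_tip","pin_tool","grinder"):
    for r in manip.mark_of("wrist",q)[:3]:
        rc=r["centre"]; print(q,round(r["conf"],2),rc,at_z("wrist",rc,.052),C[int(rc[0]),int(rc[1])])
print("tip pred",proj("wrist",np.array(s["tool_pos"])-[0,0,.0874]))
E
```

```text
time: 5.03
tool_pos: [0.5293, 0.3258, 0.2572]
tool_rot: [0.002, 0.601, 0.799, 0.005]
contact_force: [0.7, -0.5, -1.1]
gripper_width: 0.194
grasp_force: 59.0
time: 5.65
tool_pos: [0.5671, 0.0277, 0.2492]
tool_rot: [-0.001, 0.601, 0.799, -0.0]
contact_force: [0.5, 0.3, -0.0]
gripper_width: 0.194
grasp_force: 58.9
time: 5.9
tool_pos: [0.5673, 0.0297, 0.2494]
tool_rot: [-0.001, 0.601, 0.799, -0.0]
contact_force: [1.5, -0.6, -0.3]
gripper_width: 0.192
grasp_force: 58.9
5.9 [0.5673 0.0297 0.2494] [-0.0009  0.6009  0.7993 -0.0002] [ 1.5252 -0.5693 -0.2912] 0.19202897151933013 58.89612436294556
[-0.079  -0.0945  1.7187  0.0006  1.5192 -0.3605]
recess_mouth 0.86 [221.4, 344.4] [0.5913 0.0202 0.052 ] [0.5924 0.0169 0.0399]
pin_tip 0.81 [248.0, 323.2] [ 0.5809 -0.0082  0.052 ] [0.5676 0.0334 0.1725]
pin_tool 0.76 [276.9, 322.4] [ 0.5882 -0.0351  0.052 ] [0.5653 0.0388 0.2254]
grinder 0.92 [249.5, 402.2] [0.6483 0.0098 0.052 ] [0.647  0.0102 0.0528]
tip pred (np.float64(247.41504326806083), np.float64(319.9267843720598))
```

View pics/w3.png

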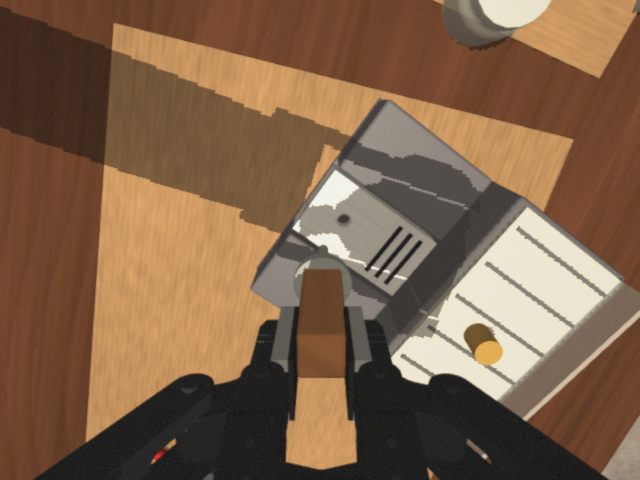

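The wrist view shows the hole at about (219,344), the pin tip at about (247,322) and the slide's vent slots at (395,255). I'll hover the tip over the hole and fit the grinder's yaw.

In the tool's units: 0.03 m is 0.48, 0.025 m is 0.4.

```bash
python3 -m crank '[[[0,-0.1072,0.144,0.48,0,0,0],[0,-0.1072,0.1456,0.48,0,0,0],[0,0,0,0.4,0,0,0],[0,0,0,0,0,0,0],[0,0,0,0,0,0,0]]]'; python3 - <<'E'
from h import *
s=st()
I,D=manip.grab_frame("wrist"); save("w4",I[100:400,200:520]); C=cloud("wrist",D)
for q in("recess_mouth","pin_tip"):
    for r in manip.mark_of("wrist",q)[:3]:
        rc=r["centre"]; print(q,round(r["conf"],2),rc,at_z("wrist",rc,.052))
print("tip pred",proj("wrist",np.array(s["tool_pos"])-[0,0,.0874]))
def rect(C,D,z0,z1,b):
    X,Y,Z=C[...,0],C[...,1],C[...,2]; m=((Z>z0)&(Z<z1)&(X>b[0])&(X<b[1])&(Y>b[2])&(Y<b[3])&(D>0)).astype(np.uint8)
    n,l,stt,_=cv2.connectedComponentsWithStats(m)
    for k in np.argsort(-stt[1:,4])[:2]+1: print(stt[k,4],cv2.minAreaRect((C[l==k][:,:2]*1000).astype(np.float32)))
rect(C,D,.049,.0547,(.5,.9,-.2,.2)); rect(C,D,.055,.061,(.5,.9,-.2,.2)); rect(C,D,.112,.12,(.5,.9,-.2,.2))
E
```

```text
time: 6.78
tool_pos: [0.5895, 0.0221, 0.1666]
tool_rot: [0.001, 0.6, 0.8, 0.0]
contact_force: [1.2, -0.4, -0.2]
gripper_width: 0.193
grasp_force: 58.9
6.775 [0.5895 0.0221 0.1666] [0.0007 0.6004 0.7997 0.0004] [ 1.2182 -0.3543 -0.1573] 0.193470752027252 58.85092735290527
recess_mouth 0.96 [235.0, 321.0] [0.5909 0.0199 0.052 ]
pin_tip 0.63 [248.7, 324.9] [0.5961 0.0113 0.052 ]
tip pred (np.float64(245.18835243709842), np.float64(320.1420670313126))
11779 ((612.4182739257812, 13.068069458007812), (65.02900695800781, 111.30593872070312), 70.98406982421875)
164 ((564.1539916992188, -7.358946800231934), (4.900195598602295, 34.273128509521484), 78.50453186035156)
19449 ((624.0960693359375, 45.59318161010742), (131.11257934570312, 113.59498596191406), 69.00011444091797)
5074 ((560.1090698242188, -40.0844841003418), (66.00440979003906, 47.867469787597656), 70.35213470458984)
26384 ((724.5659790039062, 10.417915344238281), (121.24574279785156, 99.50071716308594), 70.65645599365234)
284 ((639.1090087890625, -89.33807373046875), (9.663070678710938, 15.82645034790039), 15.921355247497559)
```

View pics/w4.png

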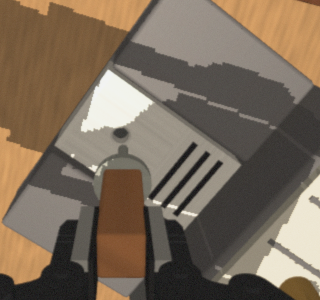

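The hole shows at about (233,321) and the tip at about (249,323), so they line up within about 1–2 mm. I'll go lower and check again.

In the tool's units: 0.01 m is 0.16.

```bash
python3 -m crank '[[[0,0,0,0.16,0,0,0],[0,0,0,0.16,0,0,0],[0,0,0,0,0,0,0],[0,0,0,0,0,0,0]]]'; python3 - <<'E'
from h import *
s=st()
I,D=manip.grab_frame("wrist"); save("w5",cv2.resize(I[190:290,260:390],None,fx=5,fy=5,interpolation=cv2.INTER_CUBIC))
for q in("recess_mouth","pin_tip"):
    for r in manip.mark_of("wrist",q)[:3]:
        rc=r["centre"]; print(q,round(r["conf"],2),rc,at_z("wrist",rc,.052))
p=np.array(s["tool_pos"]);print("tip pred",proj("wrist",p-[0,0,.0874]),"below at .052",proj("wrist",[p[0],p[1],.052]))
E
```

```text
time: 7.42
tool_pos: [0.5889, 0.0216, 0.1451]
tool_rot: [-0.0, 0.601, 0.799, -0.0]
contact_force: [0.0, -0.2, -0.7]
gripper_width: 0.194
grasp_force: 58.9
7.425 [0.5889 0.0216 0.1451] [-0.0002  0.6007  0.7994 -0.0001] [ 0.0355 -0.1552 -0.7374] 0.19378680752454788 58.85132074356079
recess_mouth 0.94 [245.3, 324.1] [0.5915 0.0207 0.052 ]
pin_tip 0.56 [248.3, 322.7] [0.5913 0.0185 0.052 ]
tip pred (np.float64(245.88457645977724), np.float64(320.3656162794538)) below at .052 (np.float64(242.74474930742315), np.float64(320.36755927140086))
```

View pics/w5.png

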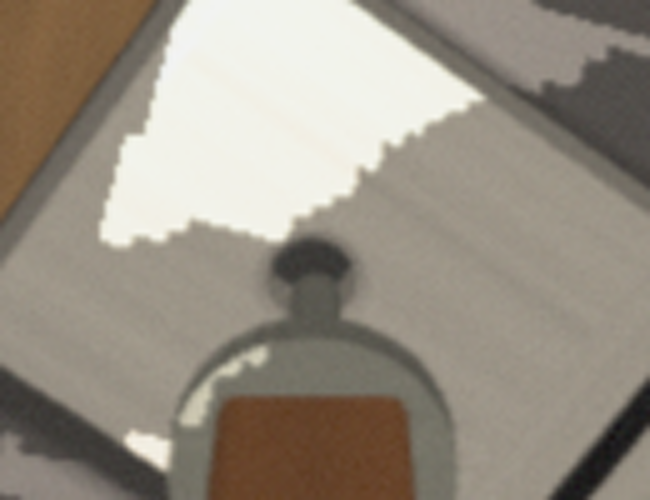

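The zoom shows the hole centred near (244.6,322.6) in full-frame pixels, with the pin entering just above it and about 1 mm off along tool x. I'll nudge −1 mm in x and descend.

In the tool's units: 0.004 m is 0.064, -0.001 m is -0.016.

```bash
python3 -m crank '[[[0,-0.016,0,0.064,0,0,0],[0,0,0,0.048,0,0,0],[0,0,0,0.032,0,0,0],[0,0,0,0,0,0,0]]]'; python3 -m crank '[[[0,0,0,0.016,0,0,0],[0,0,0,0,0,0,0]]]';python3 -m crank '[[[0,0,0,0.016,0,0,0],[0,0,0,0,0,0,0]]]'
```

```text
time: 8.07
tool_pos: [0.5891, 0.0207, 0.1359]
tool_rot: [-0.0, 0.601, 0.799, -0.0]
contact_force: [0.5, 0.0, -1.3]
gripper_width: 0.196
grasp_force: 58.9
time: 8.32
tool_pos: [0.5893, 0.0207, 0.1353]
tool_rot: [0.0, 0.601, 0.799, 0.0]
contact_force: [0.3, 0.1, -1.0]
gripper_width: 0.196
grasp_force: 58.9
time: 8.57
tool_pos: [0.5892, 0.0207, 0.1342]
tool_rot: [-0.0, 0.601, 0.799, -0.0]
contact_force: [0.2, 1.1, -0.3]
gripper_width: 0.194
grasp_force: 58.9
```

In the tool's units: 0.001 m is 0.016.

```bash
f() { grep -E 'pos|force: \['; }; python3 -m crank '[[[0,0,0,0.016,0,0,0],[0,0,0,0.016,0,0,0],[0,0,0,0,0,0,0]]]'|f;python3 -m crank '[[[0,0,0,0.016,0,0,0],[0,0,0,0,0,0,0]]]'|f
```

```text
tool_pos: [0.5891, 0.0207, 0.1321]
contact_force: [0.3, 0.7, -1.1]
tool_pos: [0.5892, 0.0207, 0.1312]
contact_force: [-0.8, -0.9, -0.5]
```

In the tool's units: 0.001 m is 0.016.

```bash
f() { grep -E 'pos|force: \['; }; python3 -m crank '[[[0,0,0,0.016,0,0,0],[0,0,0,0.016,0,0,0],[0,0,0,0,0,0,0]]]'|f
```

```text
tool_pos: [0.5892, 0.0207, 0.1291]
contact_force: [0.6, -0.8, -0.7]
```

In the tool's units: 0.001 m is 0.016.

```bash
cat > chk.py <<'E'
import sys; from plant import manip
s=manip.state(); f=s["contact_force"]; print(round(s["time"],2),[round(v,4) for v in s["tool_pos"]],[round(v,1) for v in f])
sys.exit(f[2]>2.2 or abs(f[0])>4 or abs(f[1])>4)
E
python3 -m crank '[[[0,0,0,0.016,0,0,0],[0,0,0,0.016,0,0,0],[0,0,0,0,0,0,0]]]'>/dev/null; python3 chk.py && python3 -m crank '[[[0,0,0,0.016,0,0,0],[0,0,0,0.016,0,0,0],[0,0,0,0,0,0,0]]]'>/dev/null; python3 chk.py && python3 -m crank '[[[0,0,0,0.016,0,0,0],[0,0,0,0.016,0,0,0],[0,0,0,0,0,0,0]]]'>/dev/null; python3 chk.py && python3 -m crank '[[[0,0,0,0.016,0,0,0],[0,0,0,0.016,0,0,0],[0,0,0,0,0,0,0]]]'>/dev/null; python3 chk.py
```

```text
9.95 [np.float64(0.5892), np.float64(0.0207), np.float64(0.1272)] [np.float64(-0.0), np.float64(-0.7), np.float64(-1.0)]
9.95 [np.float64(0.5892), np.float64(0.0207), np.float64(0.1272)] [np.float64(-0.0), np.float64(-0.7), np.float64(-1.0)]
9.95 [np.float64(0.5892), np.float64(0.0207), np.float64(0.1272)] [np.float64(-0.0), np.float64(-0.7), np.float64(-1.0)]
9.95 [np.float64(0.5892), np.float64(0.0207), np.float64(0.1272)] [np.float64(-0.0), np.float64(-0.7), np.float64(-1.0)]False
False
False
False
```

In the tool's units: 0.001 m is 0.016.

```bash
sed -i 's/sys.exit(\(.*\))$/sys.exit(int(\1))/; s/round(v,/round(float(v),/g' chk.py
python3 -m crank '[[[0,0,0,0.016,0,0,0],[0,0,0,0.016,0,0,0],[0,0,0,0,0,0,0]]]'>/dev/null; python3 chk.py && python3 -m crank '[[[0,0,0,0.016,0,0,0],[0,0,0,0.016,0,0,0],[0,0,0,0,0,0,0]]]'>/dev/null && python3 chk.py && python3 -m crank '[[[0,0,0,0.016,0,0,0],[0,0,0,0.016,0,0,0],[0,0,0,0,0,0,0]]]'>/dev/null && python3 chk.py && python3 -m crank '[[[0,0,0,0.016,0,0,0],[0,0,0,0.016,0,0,0],[0,0,0,0,0,0,0]]]'>/dev/null && python3 chk.py
```

```text
10.32 [0.5895, 0.0206, 0.1258] [-0.6, 0.2, 2.2]
```

The pin met the button at TCP z≈0.126, about 13.5 mm below the mouth. Now I'll press gently.

In the tool's units: 0.001 m is 0.016.

```bash
python3 -m crank '[[[0,0,0,0.016,0,0,0],[0,0,0,0.016,0,0,0],[0,0,0,0,0,0,0]]]'>/dev/null; python3 chk.py; python3 -m crank '[[[0,0,0,0.016,0,0,0],[0,0,0,0,0,0,0]]]'>/dev/null; python3 chk.py
```

```text
10.7 [0.5895, 0.0206, 0.1237] [-1.5, -0.6, 4.1]
10.95 [0.5895, 0.0206, 0.1227] [-1.9, 1.0, 6.3]
```

In the tool's units: 0.001 m is 0.016.

```bash
python3 -m crank '[[[0,0,0,0.016,0,0,0],[0,0,0,0,0,0,0]]]'>/dev/null; python3 chk.py; python3 -m crank '[[[0,0,0,0,0,0,0]]]'>/dev/null; python3 chk.py
```

```text
11.2 [0.5896, 0.0206, 0.1219] [-0.9, 0.6, 5.2]
11.32 [0.5896, 0.0206, 0.1219] [-2.0, -0.5, 6.0]
```

In the tool's units: 0.0005 m is 0.008.

```bash
python3 -m crank '[[[0,0,0,0.008,0,0,0],[0,0,0,0,0,0,0]]]'>/dev/null; python3 chk.py;  python3 -m crank '[[[0,0.0186,-0.0261,0,0,0,0],[0,0.0186,-0.0261,0,0,0,0],[0,0,0,0,0,0,0]]]'>/dev/null; python3 chk.py
```

```text
11.57 [0.5897, 0.0206, 0.1218] [-1.8, 0.6, 7.5]
11.95 [0.5876, 0.0215, 0.1225] [1.7, -1.5, 5.2]
```

In the tool's units: 0.0006 m is 0.0096.

```bash
python3 -m crank '[[[0,0,0,0.0096,0,0,0],[0,0,0,0,0,0,0]]]'>/dev/null; python3 chk.py;  python3 -m crank '[[[0,0.0186,-0.0261,0,0,0,0],[0,0.0186,-0.0261,0,0,0,0],[0,0,0,0,0,0,0]]]'>/dev/null; python3 chk.py
```

```text
12.2 [0.5877, 0.0215, 0.1219] [2.6, -0.8, 6.0]
12.57 [0.5841, 0.0228, 0.1221] [1.5, -1.8, 6.5]
```

In the tool's units: -0.00163 m is -0.0261, 0.00116 m is 0.0186.

```bash
python3 -m crank '[[[0,0.0186,-0.0261,0.0016,0,0,0],[0,0.0186,-0.0261,0,0,0,0],[0,0.0186,-0.0261,0.0016,0,0,0],[0,0.0186,-0.0261,0,0,0,0]]]'>/dev/null; python3 chk.py
```

```text
13.07 [0.5768, 0.0254, 0.122] [1.7, -0.6, 6.0]
```

In the tool's units: -0.00163 m is -0.0261, 0.00116 m is 0.0186.

```bash
python3 -m crank '[[[0,0.0186,-0.0261,0.0016,0,0,0],[0,0.0186,-0.0261,0,0,0,0],[0,0.0186,-0.0261,0.0016,0,0,0],[0,0.0186,-0.0261,0,0,0,0]]]'>/dev/null; python3 chk.py
```

```text
13.57 [0.5693, 0.0281, 0.1219] [3.9, -0.8, 6.6]
```

In the tool's units: -0.00163 m is -0.0261, 0.00116 m is 0.0186.

```bash
python3 -m crank '[[[0,0.0186,-0.0261,0.0016,0,0,0],[0,0.0186,-0.0261,0,0,0,0],[0,0.0186,-0.0261,0.0016,0,0,0],[0,0.0186,-0.0261,0,0,0,0]]]'>/dev/null; python3 chk.py&& python3 -m crank '[[[0,0.0186,-0.0261,0.0016,0,0,0],[0,0.0186,-0.0261,0,0,0,0],[0,0.0186,-0.0261,0.0016,0,0,0],[0,0.0186,-0.0261,0,0,0,0]]]'>/dev/null; python3 chk.py
```

```text
14.07 [0.5618, 0.0307, 0.1218] [3.4, -1.0, 6.3]
14.07 [0.5618, 0.0307, 0.1218] [3.4, -1.0, 6.3]
```

In the tool's units: -0.00163 m is -0.0261, 0.00116 m is 0.0186.

```bash
python3 -m crank '[[[0,0.0186,-0.0261,0.0016,0,0,0],[0,0.0186,-0.0261,0,0,0,0],[0,0.0186,-0.0261,0.0016,0,0,0],[0,0.0186,-0.0261,0,0,0,0]]]'>/dev/null; python3 chk.py; python3 -m crank '[[[0,0.0186,-0.0261,0.0016,0,0,0],[0,0.0186,-0.0261,0,0,0,0],[0,0.0186,-0.0261,0.0016,0,0,0],[0,0.0186,-0.0261,0,0,0,0]]]'>/dev/null; python3 chk.py
```

```text
14.57 [0.5544, 0.0334, 0.1218] [3.2, -1.2, 6.8]
15.07 [0.547, 0.036, 0.1217] [2.1, -1.0, 6.8]
```

In the tool's units: -0.00163 m is -0.0261, 0.00116 m is 0.0186.

```bash
python3 -m crank '[[[0,0.0186,-0.0261,0.0016,0,0,0],[0,0.0186,-0.0261,0,0,0,0],[0,0.0186,-0.0261,0,0,0,0]]]'>/dev/null; python3 chk.py; python3 -m crank '[[[0,0.0093,-0.0128,0,0,0,0],[0,0.0093,-0.0128,0,0,0,0]]]'>/dev/null; python3 chk.py; python3 -m crank '[[[0,0.0093,-0.0128,0,0,0,0],[0,0.0093,-0.0128,0,0,0,0]]]'>/dev/null; python3 chk.py
```

```text
15.45 [0.5414, 0.038, 0.1217] [2.6, -0.8, 7.2]
15.7 [0.5395, 0.0386, 0.1217] [1.7, -0.5, 7.2]
15.95 [0.5376, 0.0393, 0.1217] [2.1, -1.2, 7.0]
```

In the tool's units: -0.0008 m is -0.0128, 0.00058 m is 0.0093.

```bash
python3 -m crank '[[[0,0.0093,-0.0128,0,0,0,0],[0,0.0048,-0.0064,0,0,0,0]]]'>/dev/null; python3 chk.py; python3 -m crank '[[[0,0.0048,-0.0064,0,0,0,0],[0,0,0,0,0,0,0]]]'>/dev/null; python3 chk.py
```

```text
16.2 [0.5362, 0.0398, 0.1217] [3.1, -1.3, 8.0]
16.45 [0.5359, 0.04, 0.1217] [2.7, -0.3, 7.0]
```

In the tool's units: -0.0004 m is -0.0064, 0.0003 m is 0.0048.

```bash
python3 -m crank '[[[0,0.0048,-0.0064,0,0,0,0],[0,0,0,0,0,0,0]]]'>/dev/null; python3 chk.py
```

```text
16.7 [0.5356, 0.0401, 0.1217] [3.4, -1.5, 7.1]
```

In the tool's units: -0.0004 m is -0.0064, 0.0003 m is 0.0048.

```bash
python3 -m crank '[[[0,0.0048,-0.0064,0,0,0,0],[0,0,0,0,0,0,0]]]'>/dev/null; python3 chk.py;python3 -m crank '[[[0,0.0048,-0.0064,0,0,0,0],[0,0,0,0,0,0,0]]]'>/dev/null; python3 chk.py
```

```text
16.95 [0.535, 0.0403, 0.1217] [3.9, -0.6, 7.1]
17.2 [0.5348, 0.0404, 0.1218] [3.1, -1.6, 6.5]
```

In the tool's units: -0.0004 m is -0.0064, 0.0003 m is 0.0048.

```bash
python3 -m crank '[[[0,0.0048,-0.0064,0,0,0,0],[0,0,0,0,0,0,0]]]'>/dev/null; python3 chk.py;python3 -m crank '[[[0,0.0048,-0.0064,0,0,0,0],[0,0,0,0,0,0,0]]]'>/dev/null; python3 chk.py
```

```text
17.45 [0.5342, 0.0406, 0.1217] [2.8, -1.8, 7.3]
17.7 [0.5337, 0.0408, 0.1217] [3.4, -1.2, 8.4]
```

In the tool's units: -0.0004 m is -0.0064, 0.0003 m is 0.0048.

```bash
cat > slide.py <<'E'
from h import *
I,D=manip.grab_frame("wrist"); C=cloud("wrist",D); X,Y,Z=C[...,0],C[...,1],C[...,2]
u=np.array([-.9435,.3313]); v=np.array([.3313,.9435]); c=np.array([.6124,.0131])
a=(C[...,:2]-c)@u*1000; b=(C[...,:2]-c)@v*1000
m=(Z>.047)&(Z<.0547)&(abs(b)<25)&(D>0); print("slide front",[np.percentile(a[m],k) for k in(95,99,99.8)])
m2=(Z>.055)&(Z<.061)&(b>40)&(b<90)&(D>0); print("grinder front",[np.percentile(a[m2],k) for k in(95,99,99.8)])
E
python3 slide.py; python3 -m crank '[[[0,0.0048,-0.0064,0,0,0,0],[0,0,0,0,0,0,0]]]'>/dev/null; python3 chk.py
```

```text
slide front [np.float64(107.42147578341182), np.float64(110.54772070171921), np.float64(110.86465878290954)]
grinder front [np.float64(51.815125285365745), np.float64(55.12892241371391), np.float64(55.75575791794807)]
18.0 [0.5334, 0.0409, 0.1218] [4.7, -1.8, 6.2]
```

In the tool's units: -0.0004 m is -0.0064, 0.0003 m is 0.0048.

```bash
python3 -m crank '[[[0,0.0048,-0.0064,0,0,0,0],[0,0,0,0,0,0,0]]]'>/dev/null; python3 chk.py;python3 -m crank '[[[0,0.0048,-0.0064,0,0,0,0],[0,0,0,0,0,0,0]]]'>/dev/null; python3 chk.py
```

```text
18.25 [0.5332, 0.041, 0.1217] [4.0, -1.4, 6.3]
18.5 [0.5329, 0.0411, 0.1218] [3.9, -1.5, 5.3]
```

In the tool's units: -0.0004 m is -0.0064, 0.0003 m is 0.0048.

```bash
python3 -m crank '[[[0,0.0048,-0.0064,0,0,0,0],[0,0,0,0,0,0,0]]]'>/dev/null; python3 chk.py
```

```text
18.75 [0.5327, 0.0413, 0.1218] [6.0, -1.4, 4.9]
```

In the tool's units: -0.0004 m is -0.0064, 0.0003 m is 0.0048.

```bash
python3 -m crank '[[[0,0.0048,-0.0064,0,0,0,0],[0,0,0,0,0,0,0]]]'>/dev/null; python3 chk.py;python3 -m crank '[[[0,0.0048,-0.0064,0,0,0,0],[0,0,0,0,0,0,0]]]'>/dev/null; python3 chk.py; python3 slide.py
```

```text
19.0 [0.5325, 0.0414, 0.1218] [6.7, -2.3, 3.5]
19.25 [0.5323, 0.0415, 0.1218] [7.6, -2.8, 3.5]
slide front [np.float64(107.49690139308413), np.float64(110.59842164618215), np.float64(110.86291791886163)]
grinder front [np.float64(51.900387626153204), np.float64(55.11990908023846), np.float64(55.692637325886295)]
```

The slide has stopped moving (about 55 mm out, with lateral force at 8 N), so it is at its stop. I'll ease off sideways and lift straight out.

Careful with the scale: shifts go in shares of 62.5 mm and turns go in shares of pi rad. That gives: 0.0012 m is 0.0192, -0.0009 m is -0.0144.

```bash
python3 -m crank '[[[0,-0.0144,0.0192,0,0,0,0],[0,-0.0128,0.0192,0,0,0,0],[0,0,0,0,0,0,0]]]'>/dev/null; python3 chk.py;python3 -m crank '[[[0,0,0,-0.064,0,0,0],[0,0,0,-0.128,0,0,0],[0,0,0,-0.192,0,0,0]]]'>/dev/null; python3 chk.py; python3 -m crank '[[[0,0,0,-0.32,0,0,0],[0,0,0,-0.48,0,0,0],[0,0,0,-0.64,0,0,0],[0,0,0,-0.32,0,0,0],[0,0,0,0,0,0,0]]]'>/dev/null; python3 chk.py; python3 slide.py; python3 - <<'E'
from h import *
s=st(); I,D=manip.grab_frame("wrist"); save("w6",I); p=np.array(s["tool_pos"])
for q in("pin_tip","recess_mouth"): print([(r["conf"],r["centre"]) for r in manip.mark_of("wrist",q)[:2]])
print("tip pred",proj("wrist",p-[0,0,.0874]))
T=q2R(s["tool_rot"]); print("to above slot",T.T@(np.array([.5276,.325,p[2]])-p))
E
```

```text
19.68 [0.5336, 0.0408, 0.1217] [2.8, -1.8, 7.9]
20.05 [0.5305, 0.0412, 0.1422] [-1.0, -0.4, -1.5]
20.68 [0.5309, 0.0416, 0.2548] [-0.9, -0.5, -1.1]
slide front [np.float64(107.22347411772647), np.float64(111.29450885970778), np.float64(112.04803612425562)]
grinder front [np.float64(51.33444320915743), np.float64(55.38085188107943), np.float64(56.36448507521367)]
20.725 [0.5301 0.0416 0.2528] [-0.0002  0.6007  0.7995 -0.0001] [ 0.6803  0.2682 -1.2235] 0.19060983976110146 59.152345061302185
[(0.72, [247.7, 325.0])]
[(0.65, [210.3, 331.9])]
tip pred (np.float64(248.1380119024171), np.float64(322.9443840185423))
to above slot [0.2729 0.0765 0.    ]
```

View pics/w6.png

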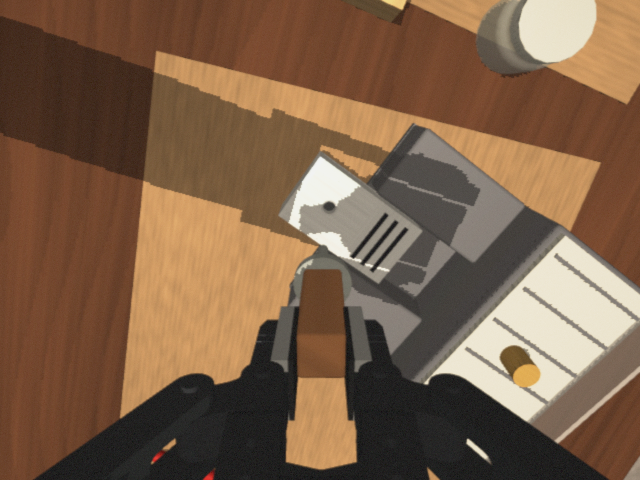

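The slide stands fully out with its hole at (206,329). The tool is still upright in the grip, with the tip at about (248,325). Back to the rack.

In the tool's units: 0.0546 m is 0.8736, 0.0153 m is 0.2448.

```bash
python3 -m crank '[[[0,0.8736,0.2448,0,0,0,0],[0,0.8736,0.2448,0,0,0,0],[0,0.8736,0.2448,0,0,0,0],[0,0.8736,0.2448,0,0,0,0],[0,0.8736,0.2448,0,0,0,0]]]'>/dev/null; python3 -m crank '[[[0,0,0,0.48,0,0,0],[0,0,0,0.48,0,0,0],[0,0,0,0,0,0,0],[0,0,0,0,0,0,0]]]'>/dev/null; python3 - <<'E'
from h import *
s=st(); I,D=manip.grab_frame("wrist"); p=np.array(s["tool_pos"]); save("w7",cv2.resize(I[180:300,250:400],None,fx=5,fy=5,interpolation=cv2.INTER_CUBIC))
for q in("pin_tip","slot_left"): print([(r["conf"],r["centre"]) for r in manip.mark_of("wrist",q)[:2]])
print("tip pred",proj("wrist",p-[0,0,.0874]),"below at .055",proj("wrist",[p[0],p[1],.055]))
T=q2R(s["tool_rot"]); print("to above slot",T.T@(np.array([.5276,.325,.055+.0874])-p))
E
```

```text
22.0 [0.528  0.3249 0.1934] [-0.      0.6008  0.7994 -0.    ] [ 0.7403  0.272  -1.3116] 0.19945492087836925 59.07952845096588
[(0.94, [247.4, 323.8])]
[(0.98, [219.8, 324.6]), (0.77, [226.0, 39.2])]
tip pred (np.float64(245.64380396122775), np.float64(319.25229555989904)) below at .055 (np.float64(221.65107242514006), np.float64(319.28634200863434))
to above slot [ 0.0002 -0.0004  0.051 ]
```

View pics/w7.png

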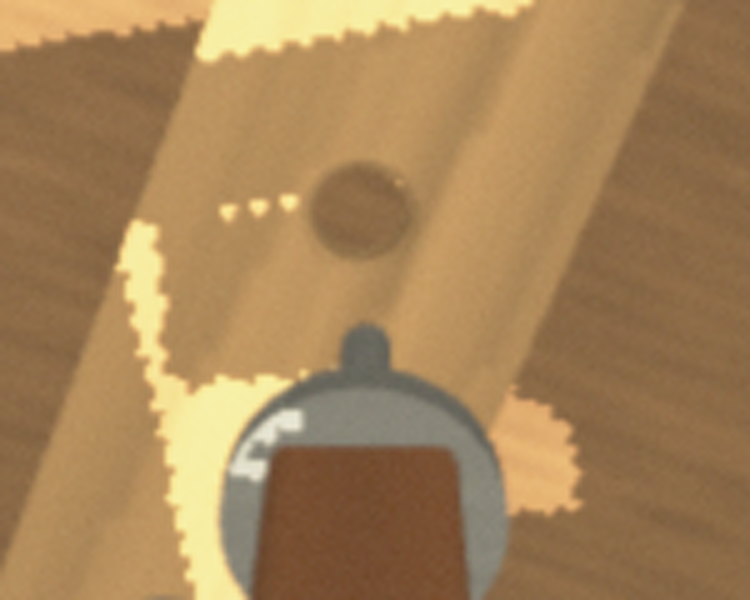

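The empty hole is at about (222,322). The tip, at about (247,323), projects straight down onto it within 1 mm. Descending.

In the tool's units: 0.03 m is 0.48, 0.02 m is 0.32.

```bash
python3 -m crank '[[[0,0,0,0.48,0,0,0],[0,0,0,0.32,0,0,0],[0,0,0,0.24,0,0,0],[0,0,0,0.16,0,0,0],[0,0,0,0,0,0,0]]]'>/dev/null; python3 chk.py && python3 -m crank '[[[0,0,0,0.128,0,0,0],[0,0,0,0.096,0,0,0],[0,0,0,0.064,0,0,0],[0,0,0,0,0,0,0]]]'>/dev/null;  python3 chk.py
```

```text
22.77 [0.5275, 0.3248, 0.1173] [-0.6, 0.9, -0.9]
23.27 [0.5276, 0.3249, 0.0996] [-0.5, -0.2, -0.7]
```

```bash
python3 -m crank '[[[0,0,0,0.024,0,0,0],[0,0,0,0,0,0,0]]]'>/dev/null; python3 chk.py && python3 -m crank '[[[0,0,0,0.016,0,0,0],[0,0,0,0,0,0,0]]]'>/dev/null;  python3 chk.py && python3 -m crank '[[[0,0,0,0.016,0,0,0],[0,0,0,0,0,0,0]]]'>/dev/null;  python3 chk.py && python3 -m crank '[[[0,0,0,0.016,0,0,0],[0,0,0,0,0,0,0]]]'>/dev/null;  python3 chk.py
```

```text
23.52 [0.5279, 0.325, 0.0987] [-0.2, -0.1, -2.0]
23.77 [0.5278, 0.325, 0.0976] [0.2, 0.5, -0.4]
24.02 [0.5278, 0.325, 0.0965] [0.2, -0.3, -1.0]
24.27 [0.528, 0.3251, 0.0963] [-1.6, -0.5, 4.2]
```

The collar has seated at the same height as before the grasp. Releasing and retreating straight up.

In the tool's units: -0.05 m is -0.8, -0.03 m is -0.48.

```bash
python3 -m crank '[[[1,0,0,0,0,0,0],[1,0,0,0,0,0,0],[1,0,0,0,0,0,0],[1,0,0,0,0,0,0],[1,0,0,0,0,0,0]]]'|grep -E 'width|force'; python3 -m crank '[[[1,0,0,-0.48,0,0,0],[1,0,0,-0.8,0,0,0],[1,0,0,-0.8,0,0,0],[1,0,0,-0.48,0,0,0],[1,0,0,0,0,0,0]]]'>/dev/null; python3 chk.py;  python3 - <<'E'
from h import *
for n in ("wrist","scene"):
    I,D=manip.grab_frame(n); C=cloud(n,D); X,Y,Z=C[...,0],C[...,1],C[...,2]
    if n=="scene": save("end",I)
    for z0,z1,b in ((.115,.13,(.49,.57,.29,.36)),(.115,.13,(.49,.57,.21,.29)),(.059,.066,(.49,.57,.29,.36))):
        m=(Z>z0)&(Z<z1)&(X>b[0])&(X<b[1])&(Y>b[2])&(Y<b[3]); q=C[m]
        print(n,len(q),q.mean(0) if len(q) else "",cv2.minAreaRect((q[:,:2]*1000).astype(np.float32)) if len(q)>3 else "")
E
```

```text
contact_force: [0.2, 0.2, 0.3]
gripper_width: 1.001
grasp_force: 0.0
25.52 [0.5294, 0.3258, 0.2596] [0.1, -0.8, 0.2]
wrist 610 [0.52658927 0.3248351  0.11845156] ((526.7052612304688, 324.5329284667969), (17.322280883789062, 17.687450408935547), 15.445357322692871)
wrist 469 [0.51871383 0.24596819 0.11860527] ((518.9547119140625, 244.89849853515625), (18.655452728271484, 19.027286529541016), 13.777284622192383)
wrist 115 [0.52500271 0.32958396 0.06031301] ((525.756591796875, 328.0845947265625), (27.080482482910156, 19.3663387298584), 9.925617218017578)
scene 83 [0.53145177 0.325328   0.11936574] ((530.6630859375, 325.0948486328125), (19.725065231323242, 17.7667236328125), 15.391325950622559)
scene 66 [0.52271993 0.24594369 0.11909323] ((521.911865234375, 245.19207763671875), (17.405550003051758, 16.900875091552734), 46.96570587158203)
scene 68 [0.5341095  0.32692235 0.06151001] ((531.214111328125, 325.3302001953125), (20.270233154296875, 26.848182678222656), 15.757098197937012)
```

View pics/end.png

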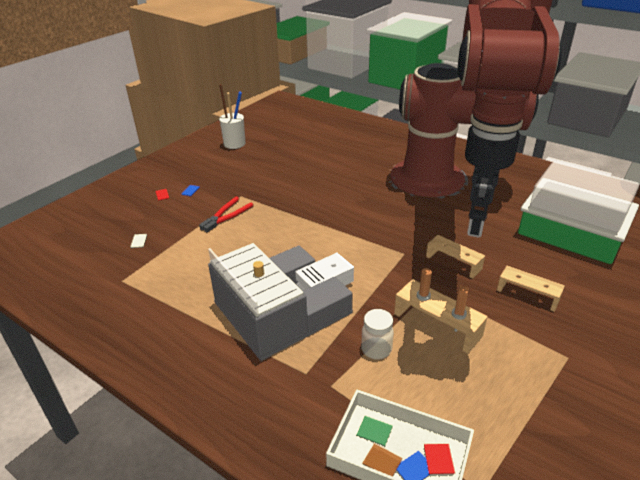

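The final view shows the slide standing out at (328,275) and both tools upright in the rack at (425,283) and (461,300). The jar and nippers have not moved, and the gripper is clear. Handing in.

```bash
python3 -c "
from plant import manip; print(manip.job_done())"
```

```text
the job is handed in; nothing more can be done
None
```

The job is handed in at about 26 s: the button was held down while the slide was pushed out about 55 mm to its stop, with no force reading above about 9 N. The pin tool is standing back in its rack hole, released, and the scraper, jar and nippers look undisturbed; no verdict was returned.

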